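Clear the drawer kit unit and push both drawers home

TASK

Both drawers of the small bench unit have been left open, and a white screw-cap bottle standing in one of them is too tall for it to close. Stand the bottle upright on the worktop, keeping it upright on the way, and lay the brown cardboard carton from the front of the worktop flat, right way up, in the drawer that the bottle came out of, leaving the roll of tape in the other drawer. Push both drawers fully home so that they click in at their catches, without disturbing the brown bottle, the glass flask and the timer.

Things in the scene. Friction and masses are not known exactly. Their poses are not given: they have to be found in the camera images.
- unit: low grey bench unit with two equal white-fronted drawers side by side, fixed; carcass 310 mm wide (y), 185 deep (x), 98 high. Origin: middle of the lower edge of the carcass's front face, on the worktop. x to the unit's back, y to its left, z up; drawers come out to -x, centre lines at y = +75 mm (left) and -75 mm (right). Bays are clear up to 90 mm above the worktop (69 above the drawer floor)
- left_drawer (a joint): left drawer (the unit's +y side): slide, m: 0 = fully home, grows as it comes out along the unit's -x; stops at 0 and 0.168; starts 0.130 to 0.150. Friction 1.5 N. A sprung roller catch acts over the last 11 mm: it resists (about 10 N in all to push through) and pushes the drawer back out until the last 4 mm, where it snaps it home and holds it
- right_drawer (a joint): right drawer (the unit's -y side): slide, m: 0 = fully home, grows as it comes out along the unit's -x; stops at 0 and 0.168; starts 0.130 to 0.150. Friction 1.5 N. A sprung roller catch acts over the last 11 mm: it resists (about 10 N in all to push through) and pushes the drawer back out until the last 4 mm, where it snaps it home and holds it
- left_pull (a point): left drawer: middle of the front edge of this drawer's lip pull (80 mm wide, 10.5 mm proud of the panel, at 80 to 86 mm height); moves with the drawer. Front panel: 148 mm wide, 12 mm thick, from 8 to 92 mm above the worktop; its back plane meets the carcass face when shut and lies 22.5 mm behind this point. Axes as unit
- right_pull (a point): right drawer: middle of the front edge of this drawer's lip pull (80 mm wide, 10.5 mm proud of the panel, at 80 to 86 mm height); moves with the drawer. Front panel: 148 mm wide, 12 mm thick, from 8 to 92 mm above the worktop; its back plane meets the carcass face when shut and lies 22.5 mm behind this point. Axes as unit
- left_floor (a point): left drawer: centre of the top of this drawer's floor, 21 mm above the worktop; moves with the drawer. Inside 132 mm wide; the inner face of the front panel is 80 mm in front of this point, the back wall 81 mm behind. Side walls 4 mm thick, tops 50 mm above the worktop. Axes as unit
- right_floor (a point): right drawer: centre of the top of this drawer's floor, 21 mm above the worktop; moves with the drawer. Inside 132 mm wide; the inner face of the front panel is 80 mm in front of this point, the back wall 81 mm behind. Side walls 4 mm thick, tops 50 mm above the worktop. Axes as unit
- bottle: white round bottle with a screw cap, the smallest bottle here: 48 mm diameter, 88 mm tall, straight body about 60 mm high below the shoulder, cap 29 mm wide from 77 mm up; about 0.15 kg. Origin: centre of its base, z up through the cap. It starts upright on the floor of one of the drawers
- tape_roll: roll of labelling tape, 63 mm diameter, 18 mm high, lying flat on the floor of the drawer without the bottle. Origin: centre of its underside
- carton: closed brown cardboard carton, 65 mm along its x, 90 mm along its y, 55 mm high, about 0.08 kg; lies on the worktop at one side of the unit. Origin: centre of its underside, z up
- brown_bottle: bystander: brown bottle, 56 mm diameter, 106 mm tall, on the worktop; origin: centre of its base
- flask: bystander: glass volumetric flask, 58 mm diameter at the foot, 176 mm tall with its stopper; origin: centre of its base
- timer: bystander: flat bench timer 58 x 64 x 17 mm; origin: centre of its underside
Things that resemble listed ones, but are neither listed nor needed, are in the scene too. What is shaped like the bottle but blue or turquoise is not meant.

How it is judged (in metres and radians):
At the end, for the whole second after the job is handed in: Both drawers are within 3 mm of fully home; the white bottle stands still and upright (within 0.2 rad) with its base on the worktop; the carton lies right way up (within 0.15 rad) on the floor of one drawer and the tape roll lies on the floor of the other (origin within 20 mm of the floor's height) (value of joint each of left_drawer, right_drawer below 0.003 m and angle between bottle's own z axis and vertical below 0.2 rad and height (world z) of bottle between -0.008 and 0.008 m and linear speed of bottle below 0.03 m/s and angle between carton's own z axis and vertical below 0.15 rad and ((x of carton in the frame of left_floor between -0.07 and 0.07 m and y of carton in the frame of left_floor between -0.06 and 0.06 m and z of carton in the frame of left_floor between -0.006 and 0.02 m and x of tape_roll in the frame of right_floor between -0.07 and 0.07 m and y of tape_roll in the frame of right_floor between -0.06 and 0.06 m and z of tape_roll in the frame of right_floor between -0.006 and 0.02 m) or (x of carton in the frame of right_floor between -0.07 and 0.07 m and y of carton in the frame of right_floor between -0.06 and 0.06 m and z of carton in the frame of right_floor between -0.006 and 0.02 m and x of tape_roll in the frame of left_floor between -0.07 and 0.07 m and y of tape_roll in the frame of left_floor between -0.06 and 0.06 m and z of tape_roll in the frame of left_floor between -0.006 and 0.02 m))); the robot touches nothing.
It fails at once if the white bottle is tipped by more than 0.6 rad (angle between bottle's own z axis and vertical above 0.6 rad).
It fails at once if the brown bottle is moved more than 30 mm or tipped over (distance of brown_bottle from where it was at the start of the episode above 0.03 m or angle between brown_bottle's own z axis and vertical above 0.5 rad).
It fails at once if the glass flask is moved more than 30 mm or tipped over (distance of flask from where it was at the start of the episode above 0.03 m or angle between flask's own z axis and vertical above 0.5 rad).
It fails at once if the timer is moved more than 30 mm or tipped over (distance of timer from where it was at the start of the episode above 0.03 m or angle between timer's own z axis and vertical above 0.5 rad).
It also fails if it takes over 72 s, if anything falls off the work surface, if the arm or the gripper's body presses on something with over 40 N, if the wrist force passes 120 N, or if a joint passes its speed limit or range.

ROBOT

A 6-joint arm with a two-finger parallel gripper is mounted at the origin on a cart in front of the work surface, level with it; the furniture and walls round the work are solid. World frame = base frame: x ahead of the robot, y to its left, z up, the work surface at z = 0. Lengths are in mm, angles in degrees, forces in N, time in s.
With the tool pointing down it reaches from about 350 to 850 mm from the base axis. Payload 8.1 kg.
Tool frame: the origin (TCP) lies on the centre line of the jaws, within the pads' length; the fingertips stand 8 mm ahead of it and the grasp point (between the pads) lies 11 mm behind it; x points along the fingers, z is the direction in which the jaws open and shut, and the axes are right-handed (so a half turn about x gives the same grasp; the last joint's range is limited). The gripper opens to 85 mm and grips with 20 to 120 N. Pads are 22 mm wide; open, the fingers measure 114 mm over their backs; the gripper's body (76 mm by 85 mm) begins 54 mm behind the grasp point. The pads swing forward as they close: fully open they stand 13 mm farther back than shut.
Start: joints at [-79.893, 7.471, 85.268, -0, 87.261, -4.893], TCP at [155.312, -579.555, 239.292] pointing down, gripper open.
Joint ranges: [-169.43, 169.43], [-51.17, 129.36], [1.28, 143.12], [-76.62, 256.62], [0, 156.53], [-152.29, 152.29]. Speed limits (degrees/s): [136.94, 136.94, 159.86, 180, 180, 180].

INTERFACE

Orientations are given as [roll, pitch, yaw] about the fixed x, y, z axes, in that order (R = Rz(yaw) Ry(pitch) Rx(roll)).
In Python, from bench import r, vision, order gives the robot as it stands. The module is installed in compiled form; this text tells all that it offers.
- The arm moves only by the shell command python3 -m jog 'ROWS' [FORCE]. ROWS is JSON, a list of rows, each a list of 3 entries, a list of its own where there are three numbers: the shift along the world's x, y, z in m, then the turn, a rotation vector about the world's x, y, z in rad, then the opening, from -1 (shut) to 1 (fully open). A call has 1 to 5 rows; each row is the pose to reach, as a shift and turn from the pose commanded when the call began; what a row does not reach only later rows make up. A row lasts 1/12 s, in which the tool goes at most 41.7 mm and 7.16 degrees, less where a joint would pass 70% of its speed; a pose out of reach is approached as far as the arm can. A call with a gripper value outside its range is refused whole. The fingers move at their own pace and stop on an object; FORCE is the grip in N (left out, the last holds). Time passes only in rows, so rows that repeat a pose let the fingers close. It gives the time, the measured TCP pose, the force and the opening at its end, in the units of the state.
- r.sense(): the state, without advancing time (a new reading comes with each control period).
- vision.snapshot(name): name is "scene" or "top"; returns the picture (400x640x3 uint8, red, green, blue); there is no depth.
- vision.camera_model(name): a dict with "fov_y" (degrees; the focal length in pixels is half the picture's height over the tangent of half this angle, whatever the lens; pixels are square), "cx", "cy" (the principal point, pixels), "world_to_cam" (4x4, takes a point from world to camera coordinates). Camera axes: x right, y down, z forward; pixel columns grow to the right and rows downward; lengths in mm; the calibration is good to about 2 mm. A picture is of the moment at which its call begins. camera_model takes no time and is no camera call.
- order.hand_in(): hands the job in, once; it reports no verdict.
The state is a dict: "time": time; "joint_pos": joint angles; "qd": joint speeds; "joint_efforts": joint torques, N m; "tool_pos": TCP position; "tcp_rot": TCP orientation; "ft_force": force on the tool from outside, world axes, zero at the start; "wrist_torque": the same for the moment, N m; "finger_gap": finger opening in mm.
Only numpy, scipy, OpenCV 4.12 (cv2) and the standard library are available. Lean on these libraries where they do the work, as an engineer would, in place of code of your own. Each camera call takes 0.05 s, during which the arm holds its last target.

## Working session

There is one attempt and no reset: what is moved stays moved. The work goes in short steps, Python scripts to look and compute and a shell command to move; the robot and the scene stay as the last step left them, time stands still between calls to the robot, and variables do not carry over. Pictures are saved under pics/ and viewed, and the job is handed in when it is done.

```bash
mkdir -p pics; python3 - <<'E'
from bench import r, vision
import cv2, numpy as np
for n in ("scene","top"):
    im=vision.snapshot(n); cv2.imwrite(f"pics/{n}0.png",im[:,:,::-1])
    m=vision.camera_model(n); print(n,{k:(np.round(v,3).tolist()) for k,v in m.items()})
print(r.sense())
E
```

```text
scene {'fov_y': 51.722, 'cx': 323.425, 'cy': 198.555, 'world_to_cam': [[-0.263, 0.965, 0.018, 134.215], [0.491, 0.15, -0.858, -223.232], [-0.831, -0.217, -0.513, 1837.66], [0.0, 0.0, 0.0, 1.0]]}
top {'fov_y': 47.096, 'cx': 317.314, 'cy': 201.042, 'world_to_cam': [[-0.018, -1.0, -0.023, 23.429], [-0.987, 0.021, -0.159, 602.239], [0.16, 0.02, -0.987, 1232.523], [0.0, 0.0, 0.0, 1.0]]}
{'time': 0.1, 'joint_pos': array([-7.98916461e+01,  7.51041162e+00,  8.53222673e+01, -1.08315771e-03,
        8.72621780e+01, -4.89114229e+00]), 'qd': array([ 0.08062041,  0.01401339, -0.09386844, -0.00809346, -0.06171209,
       -0.05448813]), 'joint_efforts': array([ 6.43214480e-04, -5.70951641e+01, -5.01942766e+01, -7.78126218e-05,
        8.12189042e-03, -2.07352122e-05]), 'tool_pos': array([ 155.23662137, -579.07560095,  238.36057885]), 'tcp_rot': array([175.762282  ,  89.90513682, 100.76183084]), 'ft_force': array([-0.40524801, -0.01211534,  0.69899839]), 'wrist_torque': array([ 0.05153989, -0.00133892,  0.05545151]), 'finger_gap': 85.52897498770676}
```

View pics/scene0.png

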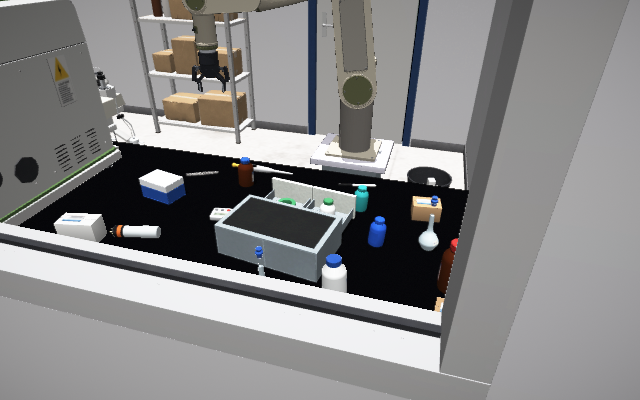

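View pics/top0.png

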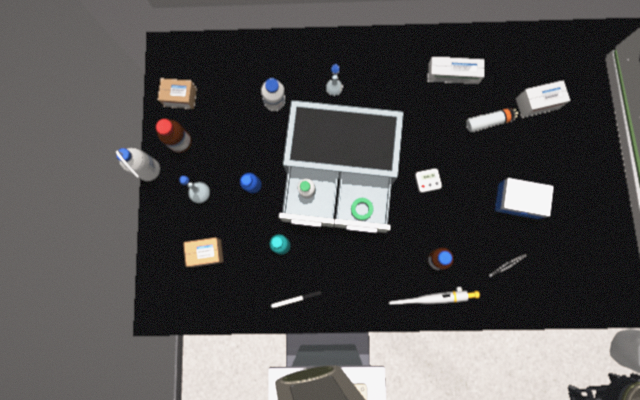

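The top view shows the white, green-capped bottle at (306,188) in the left drawer and the tape at (362,209) in the right one. Things it could be taken for:
- **Bottle:** the turquoise bottle (280,244), the blue bottle (250,182), and the large white blue-capped bottles (273,95) and (138,165).
- **Carton:** brown cartons at the front (203,252) and the back (178,93). The front one is meant.

Next I'll check these in a close crop.

```bash
cat > h.py <<'E'
from bench import r, vision
import cv2, numpy as np
def K(n):
    m=vision.camera_model(n); f=200/np.tan(np.radians(m["fov_y"]/2)); return f,m["cx"],m["cy"],np.array(m["world_to_cam"])
def px2w(n,u,v,z):
    f,cx,cy,T=K(n); R=T[:3,:3];t=T[:3,3]; c=-R.T@t; d=R.T@np.array([(u-cx)/f,(v-cy)/f,1]); return c+d*(z-c[2])/d[2]
def w2px(n,p):
    f,cx,cy,T=K(n); q=T[:3,:3]@np.array(p,float)+T[:3,3]; return np.array([f*q[0]/q[2]+cx,f*q[1]/q[2]+cy])
def crop(n,x0,y0,x1,y1,s,name,grid=20):
    im=vision.snapshot(n)[y0:y1,x0:x1,::-1]; im=cv2.resize(im,None,fx=s,fy=s,interpolation=cv2.INTER_CUBIC)
    for x in range((x0//grid+1)*grid,x1,grid): cv2.putText(im,str(x),((x-x0)*s,10),0,.35,(0,255,255),1); cv2.line(im,((x-x0)*s,12),((x-x0)*s,18),(0,255,255),1)
    for y in range((y0//grid+1)*grid,y1,grid): cv2.putText(im,str(y),(0,(y-y0)*s+4),0,.35,(0,255,255),1); cv2.line(im,(24,(y-y0)*s),(30,(y-y0)*s),(0,255,255),1)
    cv2.imwrite("pics/"+name,im)
E
python3 -c "
from h import *
crop('top',170,90,420,275,3,'c1.png'); crop('scene',200,165,450,265,3,'c2.png')"
```

```text
(no output)
```

View pics/c1.png

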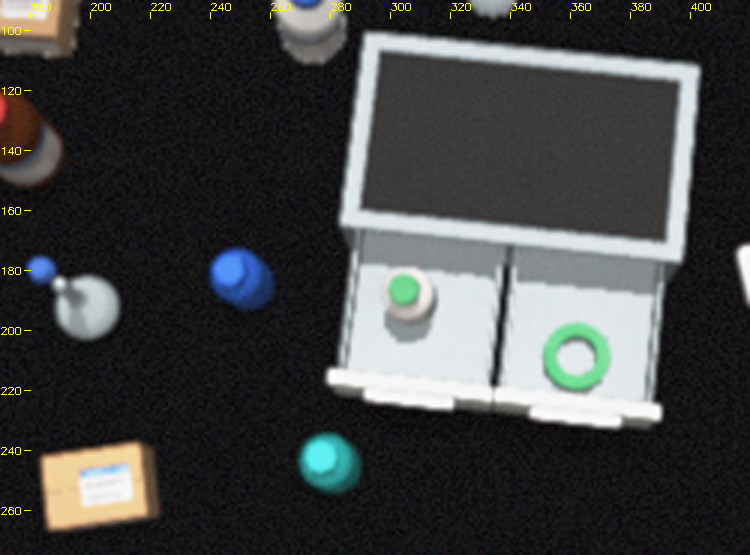

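View pics/c2.png

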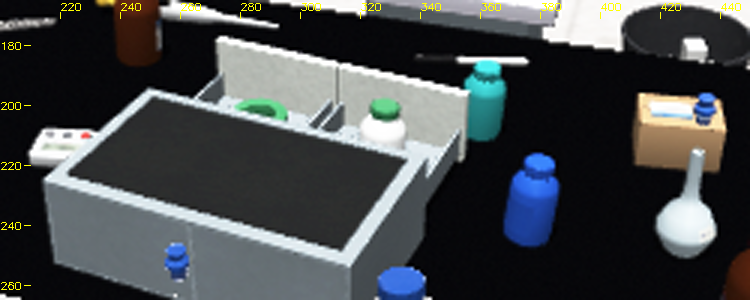

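The crop confirms it: the white body with the green cap is the bottle, and the brown carton has its top at about (201,252). Now I'll work out the poses.

```bash
python3 - <<'E'
from h import *
c=lambda x,y:(170+x/3,90+y/3)
P=lambda x,y,z:px2w('top',*c(x,y),z)[:2].round(1)
for nm,q,z in [("carcass FL FR BR BL",[(341,228),(682,262),(699,66),(366,33)],98),("cap",[(404,290)],109),("carton",[(41,456),(138,443),(150,514),(48,529)],55),
 ("turq cap",[(321,457)],88),("blue",[(230,270)],88),("tape",[(576,356)],39),("panelfront top L,mid,R",[(328,380),(493,400),(660,420)],92),("pull front ends",[(364,401),(452,410),(530,418),(620,427)],86),("flask foot",[(88,312)],15),("flask stop",[(41,269)],170)]:
    print(nm,[P(*a,z).tolist() for a in q])
cs=np.array([P(*a,98) for a in [(341,228),(682,262),(699,66),(366,33)]])
print("W,D",np.linalg.norm(cs[0]-cs[1]),np.linalg.norm(cs[1]-cs[2]),np.linalg.norm(cs[0]-cs[3]))
fr=cs[0]-cs[1]; print("yaw",np.degrees(np.arctan2(-fr[0],fr[1])), "origin",(cs[0]+cs[1])/2)
print("brown",P(810-0,0,0), px2w('top',445,259,106),px2w('top',440,260,0))
E
```

```text
carcass FL FR BR BL [[693.1, 100.5], [654.6, -206.1], [838.1, -230.0], [878.2, 76.1]]
cap [[632.4, 43.5]]
carton [[495.1, 382.0], [505.3, 292.6], [440.3, 280.5], [428.5, 373.6]]
turq cap [[486.8, 120.5]]
blue [[658.6, 203.0]]
tape [[579.8, -112.8]]
panelfront top L,mid,R [[555.2, 113.5], [534.2, -33.7], [513.4, -181.1]]
pull front ends [[536.4, 81.9], [526.7, 3.1], [518.1, -66.4], [508.5, -146.2]]
flask foot [[636.0, 353.0]]
flask stop [[645.7, 350.4]]
W,D 309.0077830735013 185.04988516613568 186.70128548030945
yaw -7.157214029981797 origin [673.85 -52.8 ]
brown [ 939.6 -361. ] [ 433.85922052 -318.17703404  106.        ] [ 434.48383362 -330.66331714    0.        ]
```

```bash
cat >> h.py <<'E'
from scipy.spatial.transform import Rotation as Ro
def jaw():
    s=r.sense(); R=Ro.from_euler('xyz',s["tcp_rot"],degrees=True).as_matrix()
    print("t",s["time"],"pos",s["tool_pos"].round(1),"x",R[:,0].round(3),"jawz",R[:,2].round(3),"jawang",np.degrees(np.arctan2(R[1,2],R[0,2])).round(2),"F",s["ft_force"].round(1),"gap",round(s["finger_gap"],1),"J",s["joint_pos"].round(1))
E
python3 -c "
from h import *
jaw()"
```

```text
t 0.2 pos [ 155.3 -579.2  238.6] x [-0.     0.001 -1.   ] jawz [ 0.259 -0.966 -0.001] jawang -75.0 F [-0.3  0.2 -0.3] gap 85.1 J [-79.9   7.5  85.3   0.   87.3  -4.9]
```

```bash
python3 -m jog '[[[0.12,0.155,0],[0,0,-0.387],1],[[0.12,0.155,0],[0,0,-0.387],1],[[0.12,0.155,0],[0,0,-0.387],1],[[0.12,0.155,0],[0,0,-0.387],1],[[0.12,0.155,0],[0,0,-0.387],1]]' 20
python3 -m jog '[[[0.12,0.155,0],[0,0,0],1],[[0.12,0.155,0],[0,0,0],1],[[0.12,0.155,0],[0,0,0],1],[[0.12,0.155,0],[0,0,0],1],[[0.12,0.155,0],[0,0,0],1]]'
python3 -m jog '[[[0.12,0.155,0],[0,0,0],1],[[0.12,0.155,0],[0,0,0],1],[[0.12,0.155,0],[0,0,0],1],[[0.12,0.155,0],[0,0,0],1],[[0.12,0.155,0],[0,0,0],1]]'
python3 -m jog '[[[0.115,0.155,0],[0,0,0],1],[[0.115,0.155,0],[0,0,0],1],[[0.115,0.155,0],[0,0,0],1],[[0.115,0.155,0],[0,0,0],1],[[0.115,0.155,0],[0,0,0],1]]'
python3 -c "
from h import *
jaw()"
```

```text
time: 0.62
tool_pos: [276.6, -422.0, 239.0]
tcp_rot: [162.8, 89.9, 65.5]
ft_force: [0.7, 0.5, -0.1]
finger_gap: 85.2
time: 1.03
tool_pos: [396.7, -266.7, 239.3]
tcp_rot: [135.1, 89.9, 38.0]
ft_force: [0.9, -0.6, -0.6]
finger_gap: 85.4
time: 1.45
tool_pos: [516.7, -111.5, 239.2]
tcp_rot: [149.3, 89.9, 52.2]
ft_force: [-0.1, -0.2, 0.1]
finger_gap: 85.7
time: 1.87
tool_pos: [631.6, 44.1, 238.8]
tcp_rot: [-174.8, 89.9, 88.1]
ft_force: [-0.2, 0.7, 1.4]
finger_gap: 85.6
t 1.8667 pos [631.6  44.1 238.8] x [ 0.     0.001 -1.   ] jawz [-0.123 -0.992 -0.001] jawang -97.07 F [-0.2  0.7  1.4] gap 85.6 J [-0.7 12.6 79.6  0.1 87.8 96.4]
```

```bash
python3 -m jog '[[[0,0,-0.04],[0,0,0],1],[[0,0,-0.08],[0,0,0],1],[[0,0,-0.115],[0,0,0],1]]'
python3 -c "
from h import *
crop('top',240,130,400,250,5,'c3.png');crop('scene',240,140,400,260,5,'c4.png')"
```

```text
time: 2.12
tool_pos: [630.3, 41.4, 122.3]
tcp_rot: [54.0, 90.0, -43.1]
ft_force: [0.7, -0.4, -1.3]
finger_gap: 85.5
```

View pics/c3.png

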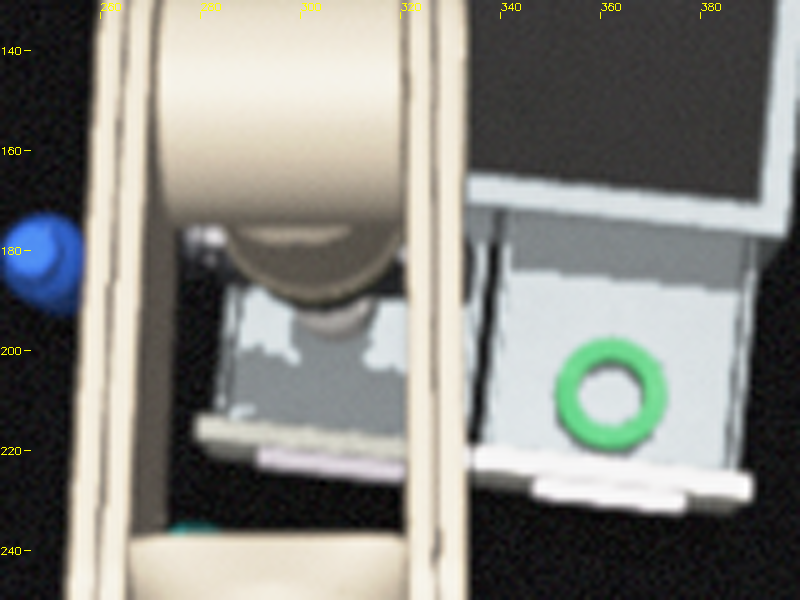

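View pics/c4.png

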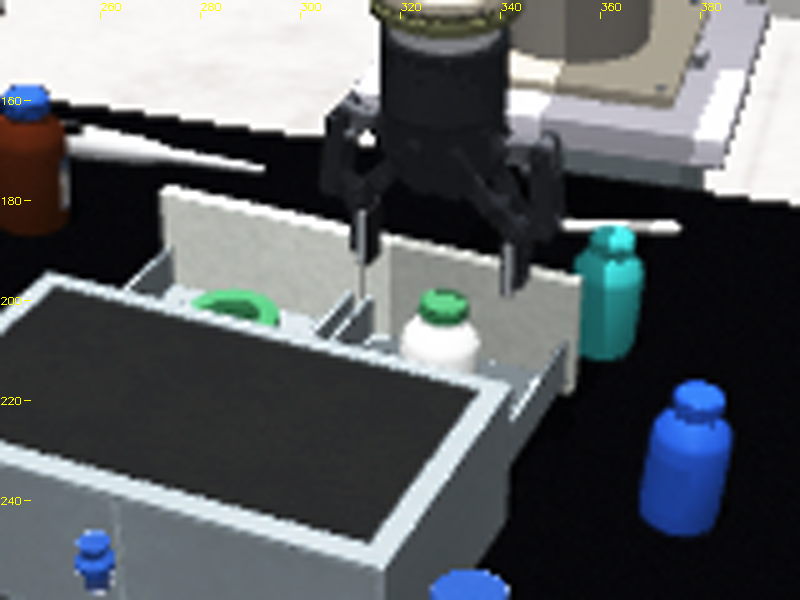

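The jaws at about (325–343,190) in the scene crop straddle the cap at (328,200), and both fingers are clear of the drawer walls. I'm going down with a small sideways correction.

```bash
python3 -m jog '[[[0.002,0.003,-0.03],[0,0,0],1],[[0.002,0.003,-0.05],[0,0,0],1],[[0.002,0.003,-0.067],[0,0,0],1],[[0.002,0.003,-0.067],[0,0,0],1]]'
python3 -m jog '[[[0,0,0],[0,0,0],-0.2],[[0,0,0],[0,0,0],-0.4],[[0,0,0],[0,0,0],-0.6],[[0,0,0],[0,0,0],-1],[[0,0,0],[0,0,0],-1]]' 25
python3 -m jog '[[[0,0,0],[0,0,0],-1],[[0,0,0],[0,0,0],-1],[[0,0,0],[0,0,0],-1],[[0,0,0],[0,0,0],-1],[[0,0,0],[0,0,0],-1]]' 25
```

```text
time: 2.55
tool_pos: [630.7, 43.3, 55.5]
tcp_rot: [-83.8, 89.8, 179.0]
ft_force: [-0.4, 0.1, -0.2]
finger_gap: 85.3
time: 2.97
tool_pos: [634.3, 43.5, 60.2]
tcp_rot: [97.1, 89.7, -0.0]
ft_force: [0.7, 1.3, 7.1]
finger_gap: 46.0
time: 3.38
tool_pos: [634.3, 43.4, 60.1]
tcp_rot: [96.0, 89.7, -1.1]
ft_force: [0.0, -0.1, 6.9]
finger_gap: 46.4
```

```bash
python3 -m jog '[[[0,0,0.01],[0,0,0],-1],[[0,0,0.025],[0,0,0],-1],[[0,0,0.045],[0,0,0],-1],[[0,0,0.07],[0,0,0],-1],[[0,0,0.1],[0,0,0],-1]]' 40
python3 -m jog '[[[0,0,0.03],[0,0,0],-1],[[0,0,0.03],[0,0,0],-1]]' 40
python3 -c "
from h import *
jaw()
crop('scene',240,100,400,220,5,'c5.png')"
```

```text
time: 3.8
tool_pos: [630.8, 43.4, 157.1]
tcp_rot: [-82.0, 89.8, -179.2]
ft_force: [1.2, -0.8, -1.3]
finger_gap: 45.7
time: 3.97
tool_pos: [635.8, 43.4, 196.3]
tcp_rot: [96.3, 89.4, -0.9]
ft_force: [1.3, -0.2, 0.6]
finger_gap: 45.5
t 3.9667 pos [635.8  43.4 196.3] x [ 0.011 -0.    -1.   ] jawz [-0.125 -0.992 -0.001] jawang -97.17 F [ 1.3 -0.2  0.6] gap 45.5 J [-0.7 13.8 82.6 -0.  82.9 96.5]
```

View pics/c5.png

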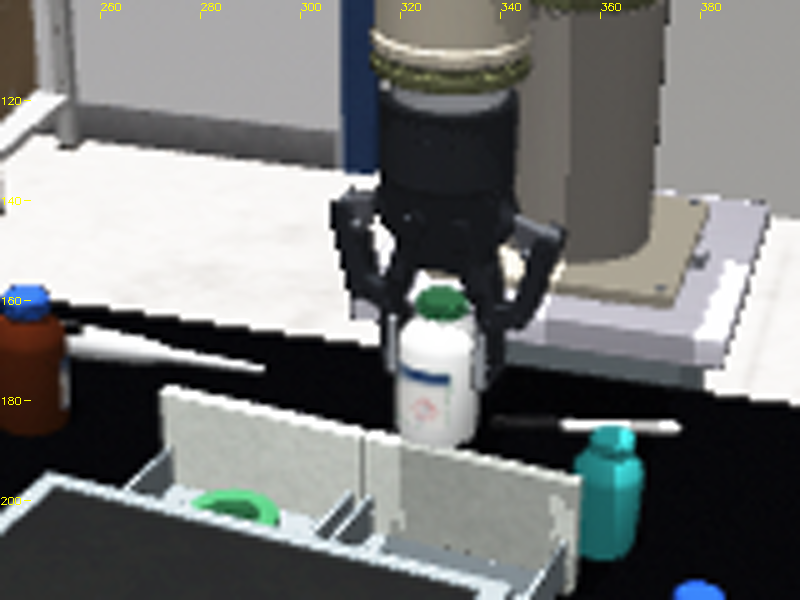

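The bottle hangs upright in the jaws, with its base at about (328,188) and clear of the panels. The clear spot at the front right is (430,-180).

```bash
python3 -c "
from h import *
for p in [(392,302),(435,292),(478,297),(320,293),(274,305)]: print(px2w('top',*p,10).round())
print(w2px('top',(430,-180,0)))"
python3 -m jog '[[[-0.015,-0.015,0],[0,0,0],-1],[[-0.037,-0.04,0],[0,0,0],-1],[[-0.062,-0.067,0],[0,0,0],-1],[[-0.087,-0.095,0],[0,0,0],-1],[[-0.112,-0.123,0],[0,0,0],-1]]'
python3 -m jog '[[[-0.025,-0.027,0],[0,0,0],-1],[[-0.048,-0.053,0],[0,0,0],-1],[[-0.07,-0.077,0],[0,0,0],-1],[[-0.085,-0.094,0],[0,0,0],-1],[[-0.09,-0.1,0],[0,0,0],-1]]'
python3 -m jog '[[[0,0,0],[0,0,0],-1],[[0,0,0],[0,0,0],-1]]'
python3 -c "
from h import *
jaw()"
```

```text
[ 321. -189.   10.]
[ 347. -309.   10.]
[ 331. -426.   10.]
[349.  10.  10.]
[319. 138.  10.]
[386.54535698 262.58710626]
time: 4.43
tool_pos: [518.1, -80.1, 185.9]
tcp_rot: [-94.0, 89.9, 168.9]
ft_force: [-0.5, -0.2, -0.8]
finger_gap: 46.0
time: 4.85
tool_pos: [427.6, -181.2, 186.3]
tcp_rot: [-85.1, 89.9, 177.6]
ft_force: [0.3, -0.3, -1.5]
finger_gap: 45.9
time: 5.02
tool_pos: [430.2, -179.2, 186.8]
tcp_rot: [-150.6, 89.9, 112.1]
ft_force: [0.7, -0.6, -2.2]
finger_gap: 45.4
t 5.0167 pos [ 430.2 -179.2  186.8] x [-0.     0.001 -1.   ] jawz [-0.126 -0.992 -0.001] jawang -97.24 F [ 0.7 -0.6 -2.2] gap 45.4 J [-28.9 -12.  109.7   0.   82.3  68.3]
```

```bash
python3 -m jog '[[[0,0,-0.025],[0,0,0],-1],[[0,0,-0.06],[0,0,0],-1],[[0,0,-0.095],[0,0,0],-1],[[0,0,-0.125],[0,0,0],-1],[[0,0,-0.138],[0,0,0],-1]]'
python3 -m jog '[[[0,0,0],[0,0,0],-1],[[0,0,-0.002],[0,0,0],-1],[[0,0,-0.004],[0,0,0],-1],[[0,0,-0.006],[0,0,0],-1],[[0,0,-0.006],[0,0,0],-1]]'
python3 -c "
from h import *
jaw()"
```

```text
time: 5.43
tool_pos: [428.3, -176.5, 44.4]
tcp_rot: [-116.1, 89.6, 146.8]
ft_force: [-1.0, 0.5, -1.5]
finger_gap: 45.6
time: 5.85
tool_pos: [431.4, -179.8, 44.4]
tcp_rot: [70.5, 89.9, -26.7]
ft_force: [-0.6, 0.5, -2.6]
finger_gap: 45.9
t 5.85 pos [ 431.4 -179.8   44.4] x [ 0.002 -0.001 -1.   ] jawz [-0.125 -0.992  0.001] jawang -97.16 F [-0.6  0.5 -2.6] gap 45.9 J [-28.9  -2.2 116.7   0.   65.4  68.2]
```

```bash
python3 -m jog '[[[0,0,-0.001],[0,0,0],-1],[[0,0,-0.002],[0,0,0],-1],[[0,0,-0.003],[0,0,0],-1],[[0,0,-0.003],[0,0,0],-1]]'
python3 -m jog '[[[0,0,-0.001],[0,0,0],-1],[[0,0,-0.002],[0,0,0],-1],[[0,0,-0.003],[0,0,0],-1],[[0,0,-0.003],[0,0,0],-1]]'
python3 -c "
from h import *
jaw()
crop('scene',190,110,350,230,5,'c6.png')"
```

```text
time: 6.18
tool_pos: [430.3, -179.6, 40.3]
tcp_rot: [72.3, 90.0, -24.9]
ft_force: [-0.7, -0.7, -1.9]
finger_gap: 45.9
time: 6.52
tool_pos: [431.4, -179.9, 39.1]
tcp_rot: [82.1, 89.9, -15.0]
ft_force: [-4.0, 4.8, 14.4]
finger_gap: 45.4
t 6.5167 pos [ 431.4 -179.9   39.1] x [ 0.002 -0.    -1.   ] jawz [-0.125 -0.992  0.   ] jawang -97.18 F [-4.   4.8 14.4] gap 45.4 J [-28.9  -1.7 116.8   0.   64.7  68.2]
```

View pics/c6.png

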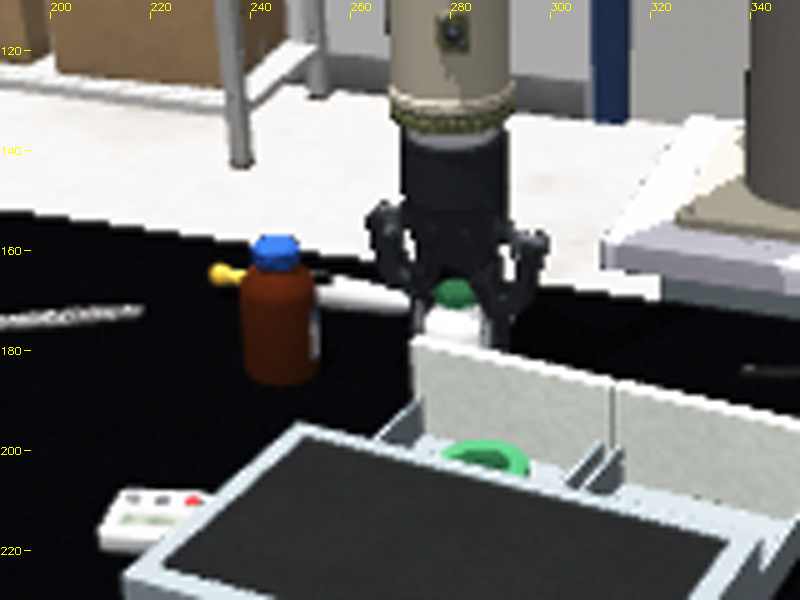

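The bottle is touching down, with 14 N of contact. It is upright at about (281,172), so I'm easing off and releasing.

```bash
python3 -m jog '[[[0,0,0.001],[0,0,0],-0.2],[[0,0,0.001],[0,0,0],0.2],[[0,0,0.001],[0,0,0],0.5],[[0,0,0.001],[0,0,0],0.8],[[0,0,0.001],[0,0,0],1]]' 20
python3 -m jog '[[[0,0,0],[0,0,0],1],[[0,0,0],[0,0,0],1],[[0,0,0.02],[0,0,0],1],[[0,0,0.05],[0,0,0],1],[[0,0,0.09],[0,0,0],1]]'
python3 -m jog '[[[0,0.0,0.04],[0,0,0],1],[[0,0.0,0.08],[0,0,0],1],[[0,0.0,0.11],[0,0,0],1],[[0,0.04,0.11],[0,0,0.12],1],[[0,0.08,0.11],[0,0,0.24],1]]'
python3 -c "
from h import *
jaw()
crop('top',250,170,450,310,4,'c7.png')"
```

```text
time: 6.98
tool_pos: [430.2, -179.5, 38.1]
tcp_rot: [-113.7, 90.0, 149.1]
ft_force: [0.2, -0.2, -0.5]
finger_gap: 84.6
time: 7.4
tool_pos: [427.9, -178.3, 126.2]
tcp_rot: [-111.6, 89.6, 151.2]
ft_force: [0.9, -0.6, -0.7]
finger_gap: 85.6
time: 7.82
tool_pos: [431.6, -100.7, 241.4]
tcp_rot: [61.7, 89.7, -21.7]
ft_force: [0.6, 1.1, -0.1]
finger_gap: 85.2
t 7.8167 pos [ 431.6 -100.7  241.4] x [ 0.005 -0.002 -1.   ] jawz [ 0.115 -0.993  0.003] jawang -83.39 F [ 0.6  1.1 -0.1] gap 85.2 J [-19.8 -18.  109.   -0.   88.7  63.6]
```

View pics/c7.png

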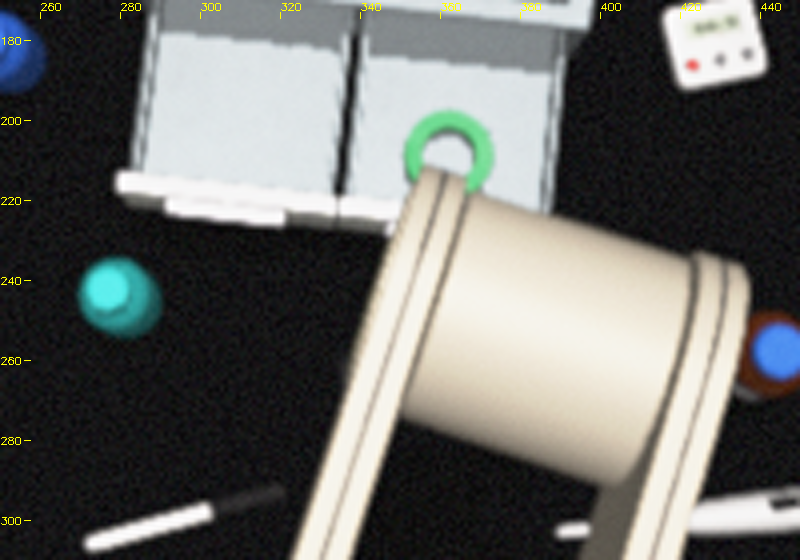

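```bash
python3 -m jog '[[[0.012,0.144,0],[0,0,0.526],1],[[0.012,0.144,0],[0,0,0.526],1],[[0.012,0.144,0],[0,0,0.526],1],[[0.012,0.144,0],[0,0,0.526],1],[[0.012,0.144,0],[0,0,0.526],1]]'
python3 -m jog '[[[0.012,0.144,0],[0,0,0.525],1],[[0.012,0.144,0],[0,0,0.525],1],[[0.012,0.144,0],[0,0,0.525],1],[[0.012,0.144,0],[0,0,0.525],1],[[0.012,0.144,0],[0,0,0.525],1]]'
python3 -m jog '[[[0.013,0.144,0],[0,0,0.525],1],[[0.013,0.144,0],[0,0,0.525],1],[[0.013,0.144,0],[0,0,0.525],1],[[0.013,0.144,0],[0,0,0.525],1],[[0.013,0.144,0],[0,0,0.525],1]]'
python3 -c "
from h import *
jaw()
crop('top',340,170,500,310,5,'c8.png');crop('scene',350,150,470,270,5,'c9.png')"
```

```text
time: 8.28
tool_pos: [442.1, 48.3, 238.2]
tcp_rot: [144.6, 89.9, 92.0]
ft_force: [0.0, 0.1, -0.8]
finger_gap: 85.6
time: 8.7
tool_pos: [453.9, 192.2, 237.9]
tcp_rot: [138.8, 89.9, 116.2]
ft_force: [-0.3, 0.9, -0.3]
finger_gap: 85.3
time: 9.12
tool_pos: [466.9, 335.6, 237.6]
tcp_rot: [133.7, 89.9, 141.2]
ft_force: [-0.0, -0.1, -0.0]
finger_gap: 85.5
t 9.1167 pos [466.9 335.6 237.6] x [-0.001  0.001 -1.   ] jawz [ 0.992  0.129 -0.001] jawang 7.41 F [-0.  -0.1 -0. ] gap 85.5 J [30.6  3.7 89.5  0.1 86.9 23.1]
```

View pics/c8.png

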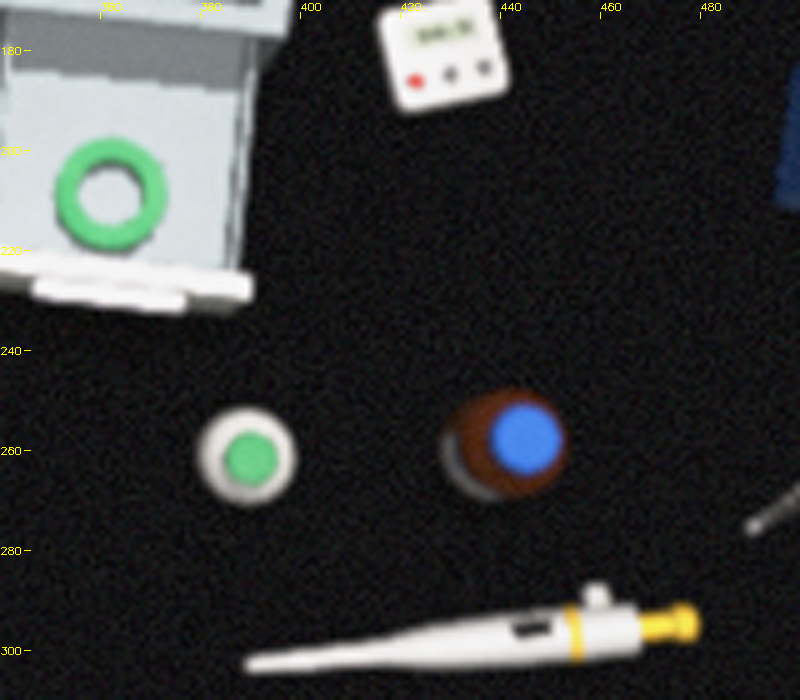

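View pics/c9.png

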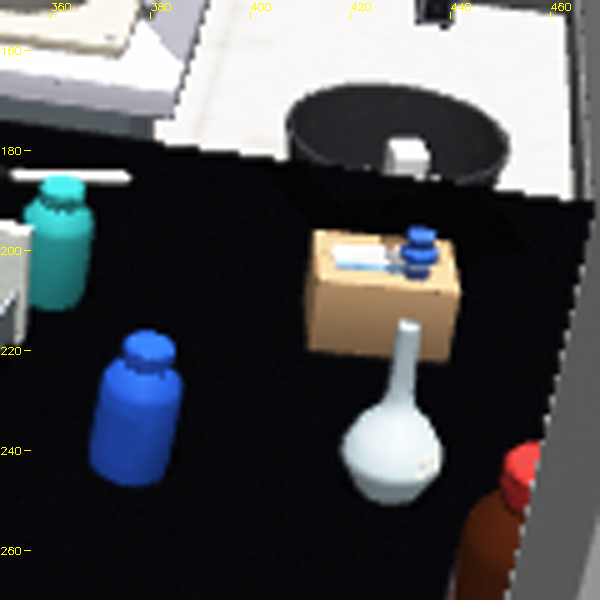

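The white bottle with the green cap stands upright at (390,261), well away from the brown bottle. The carton lies clear at (424,207) in the scene view. I'm going down on it now.

```bash
python3 -m jog '[[[0,0,-0.035],[0,0,0],1],[[0,0,-0.07],[0,0,0],1],[[0,0,-0.105],[0,0,0],1],[[0,0,-0.135],[0,0,0],1],[[0,0,-0.15],[0,0,0],1]]'
python3 -m jog '[[[0,0,-0.01],[0,0,0],1],[[0,0,-0.025],[0,0,0],1],[[0,0,-0.04],[0,0,0],1],[[0,0,-0.055],[0,0,0],1],[[0,0,-0.06],[0,0,0],1]]'
python3 -c "
from h import *
jaw()
crop('scene',370,120,490,240,5,'c10.png')"
```

```text
time: 9.63
tool_pos: [465.2, 329.0, 83.6]
tcp_rot: [-151.1, 89.6, -144.5]
ft_force: [0.1, 0.7, -0.6]
finger_gap: 85.5
time: 10.05
tool_pos: [467.0, 330.8, 27.0]
tcp_rot: [-146.6, 89.9, -139.9]
ft_force: [-0.5, -0.5, -0.4]
finger_gap: 85.2
t 10.05 pos [467.  330.8  27. ] x [-0.001 -0.001 -1.   ] jawz [ 0.993  0.116 -0.001] jawang 6.69 F [-0.5 -0.5 -0.4] gap 85.2 J [ 30.2  15.  100.1  -0.   65.   23.5]
```

View pics/c10.png

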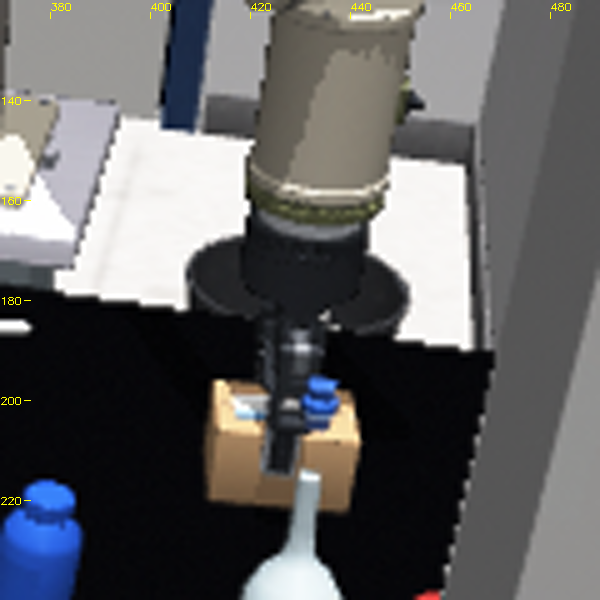

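The finger at (424,207) straddles the carton's far face near its middle. I'm closing on it.

```bash
python3 -m jog '[[[0,0,0],[0,0,0],0.5],[[0,0,0],[0,0,0],0.2],[[0,0,0],[0,0,0],-0.2],[[0,0,0],[0,0,0],-1],[[0,0,0],[0,0,0],-1]]' 25
python3 -m jog '[[[0,0,0],[0,0,0],-1],[[0,0,0.01],[0,0,0],-1],[[0,0,0.03],[0,0,0],-1],[[0,0,0.06],[0,0,0],-1],[[0,0,0.09],[0,0,0],-1]]' 30
python3 -m jog '[[[0,0,0.03],[0,0,0],-1],[[0,0,0.06],[0,0,0],-1],[[0,0,0.07],[0,0,0],-1],[[0,0,0.07],[0,0,0],-1]]'
python3 -c "
from h import *
jaw()
crop('scene',350,80,470,200,5,'c11.png')"
```

```text
time: 10.52
tool_pos: [468.4, 332.9, 29.9]
tcp_rot: [16.5, 89.9, 23.4]
ft_force: [0.2, -1.3, 6.4]
finger_gap: 64.7
time: 10.93
tool_pos: [466.1, 331.9, 118.7]
tcp_rot: [-159.7, 89.8, -152.8]
ft_force: [0.7, 0.3, -1.3]
finger_gap: 64.2
time: 11.27
tool_pos: [469.1, 333.7, 192.7]
tcp_rot: [24.4, 89.6, 31.3]
ft_force: [1.5, 0.6, -0.4]
finger_gap: 64.6
t 11.2667 pos [469.1 333.7 192.7] x [ 0.006  0.004 -1.   ] jawz [0.993 0.12  0.006] jawang 6.88 F [ 1.5  0.6 -0.4] gap 64.6 J [30.3  4.8 93.   0.  81.8 23.4]
```

View pics/c11.png

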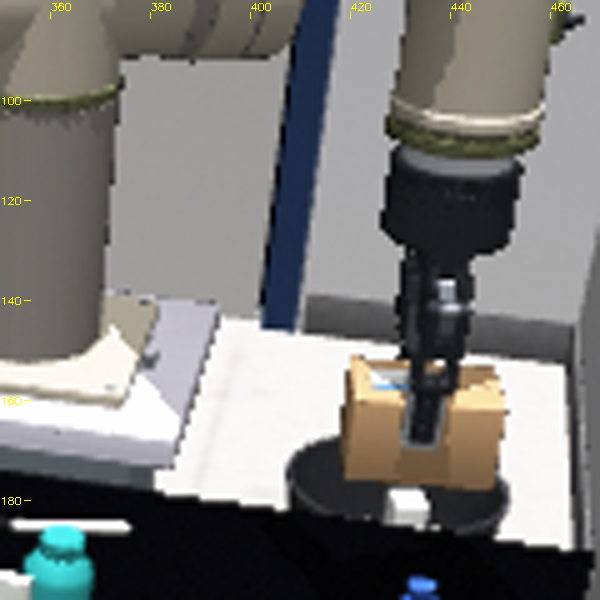

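The carton is held level at about (433,168). I'm carrying it over the left drawer and turning it by -14°.

```bash
python3 -m jog '[[[0.01,-0.019,0],[0,0,-0.05],-1],[[0.025,-0.047,0],[0,0,-0.1],-1],[[0.043,-0.081,0],[0,0,-0.15],-1],[[0.061,-0.115,0],[0,0,-0.2],-1],[[0.079,-0.149,0],[0,0,-0.246],-1]]'
python3 -m jog '[[[0.018,-0.034,0],[0,0,0],-1],[[0.036,-0.068,0],[0,0,0],-1],[[0.054,-0.102,0],[0,0,0],-1],[[0.07,-0.131,0],[0,0,0],-1],[[0.082,-0.153,0],[0,0,0],-1]]'
python3 -m jog '[[[0,0,0],[0,0,0],-1],[[0,0,0],[0,0,0],-1]]'
python3 -c "
from h import *
jaw()
crop('scene',240,110,400,230,5,'c12.png');crop('top',240,130,400,250,5,'c13.png')"
```

```text
time: 11.73
tool_pos: [545.1, 181.8, 184.9]
tcp_rot: [-160.0, 89.7, -167.3]
ft_force: [0.5, 0.2, -0.6]
finger_gap: 64.3
time: 12.15
tool_pos: [627.6, 27.5, 184.6]
tcp_rot: [-168.2, 89.7, -175.5]
ft_force: [-0.3, 0.7, -0.6]
finger_gap: 64.5
time: 12.32
tool_pos: [627.1, 29.1, 184.8]
tcp_rot: [-176.6, 89.7, 176.1]
ft_force: [-0.9, -0.0, -0.5]
finger_gap: 64.6
t 12.3167 pos [627.1  29.1 184.8] x [-0.005  0.    -1.   ] jawz [ 0.992 -0.128 -0.005] jawang -7.37 F [-0.9 -0.  -0.5] gap 64.6 J [-2.  13.7 84.   0.  82.6  5.3]
```

View pics/c12.png

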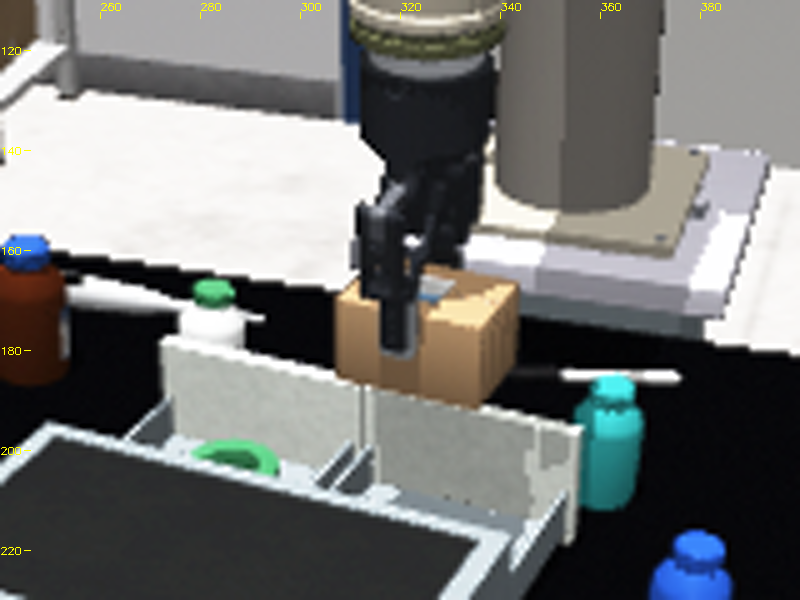

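View pics/c13.png

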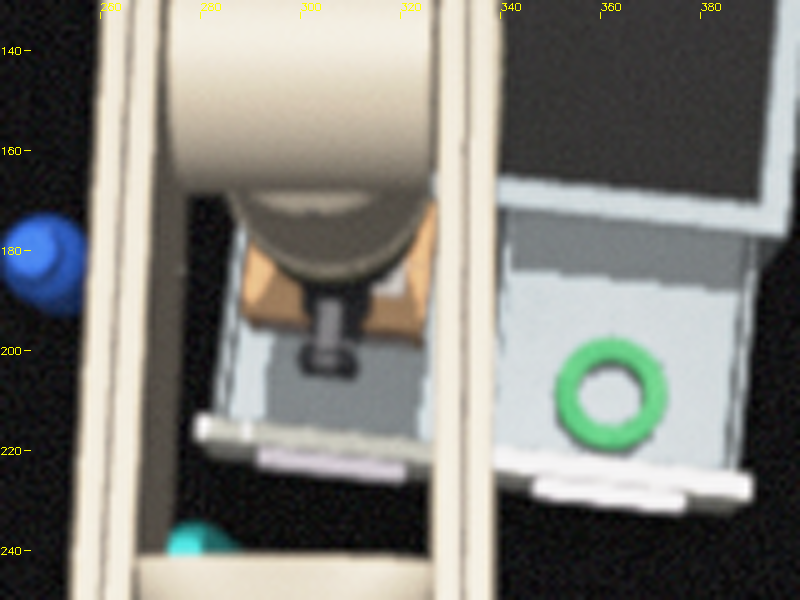

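The carton sits centred over the left drawer between the side walls (about 285 to 332 at row 190). I'm lowering it.

```bash
python3 -m jog '[[[0,0,-0.02],[0,0,0],-1],[[0,0,-0.05],[0,0,0],-1],[[0,0,-0.08],[0,0,0],-1],[[0,0,-0.108],[0,0,0],-1],[[0,0,-0.126],[0,0,0],-1]]'
python3 -m jog '[[[0,0,0],[0,0,0],-1],[[0,0,-0.003],[0,0,0],-1],[[0,0,-0.006],[0,0,0],-1],[[0,0,-0.008],[0,0,0],-1],[[0,0,-0.008],[0,0,0],-1]]'
python3 -c "
from h import *
jaw()
crop('scene',240,130,400,250,5,'c14.png')"
```

```text
time: 12.83
tool_pos: [625.3, 32.4, 58.0]
tcp_rot: [-178.3, 89.7, 174.6]
ft_force: [-1.1, 0.2, -0.7]
finger_gap: 64.5
time: 13.25
tool_pos: [629.2, 30.7, 55.6]
tcp_rot: [5.5, 89.9, -1.7]
ft_force: [-0.1, 0.3, -1.5]
finger_gap: 64.6
t 13.25 pos [629.2  30.7  55.6] x [ 0.002 -0.    -1.   ] jawz [ 0.992 -0.125  0.002] jawang -7.2 F [-0.1  0.3 -1.5] gap 64.6 J [-1.9 20.6 89.8  0.  69.4  5.3]
```

View pics/c14.png

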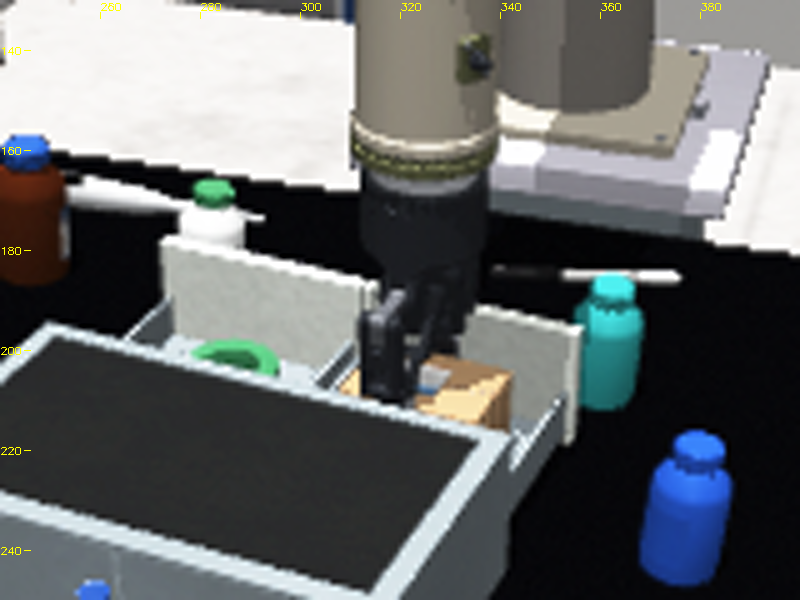

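```bash
python3 -m jog '[[[0,0,-0.001],[0,0,0],-1],[[0,0,-0.002],[0,0,0],-1],[[0,0,-0.003],[0,0,0],-1],[[0,0,-0.003],[0,0,0],-1]]'
python3 -m jog '[[[0,0,-0.001],[0,0,0],-1],[[0,0,-0.002],[0,0,0],-1],[[0,0,-0.003],[0,0,0],-1],[[0,0,-0.003],[0,0,0],-1]]'
```

```text
time: 13.63
tool_pos: [629.8, 30.5, 54.6]
tcp_rot: [6.3, 89.8, -1.0]
ft_force: [-9.8, 0.4, 15.0]
finger_gap: 64.0
time: 13.97
tool_pos: [630.2, 30.4, 54.3]
tcp_rot: [2.6, 89.8, -4.6]
ft_force: [-25.2, 1.0, 34.7]
finger_gap: 64.2
```

The force has a -x part, so the rear knuckle is probably meeting the carcass edge. I'm backing off, shifting toward the drawer front and trying again.

```bash
python3 -m jog '[[[0,0,0.005],[0,0,0],-1],[[0,0,0.012],[0,0,0],-1],[[-0.006,0.0008,0.012],[0,0,0],-1],[[-0.011,0.0014,0.012],[0,0,0],-1],[[-0.011,0.0014,0.012],[0,0,0],-1]]'
python3 -c "
from h import *
jaw()
crop('top',240,130,400,250,5,'c15.png')"
```

```text
time: 14.38
tool_pos: [615.8, 32.0, 59.5]
tcp_rot: [-176.2, 89.9, 176.6]
ft_force: [-0.7, -0.5, -0.4]
finger_gap: 64.4
t 14.3833 pos [615.8  32.   59.5] x [-0.002  0.    -1.   ] jawz [ 0.992 -0.126 -0.002] jawang -7.21 F [-0.7 -0.5 -0.4] gap 64.4 J [-1.8 18.7 91.8  0.  69.6  5.4]
```

View pics/c15.png

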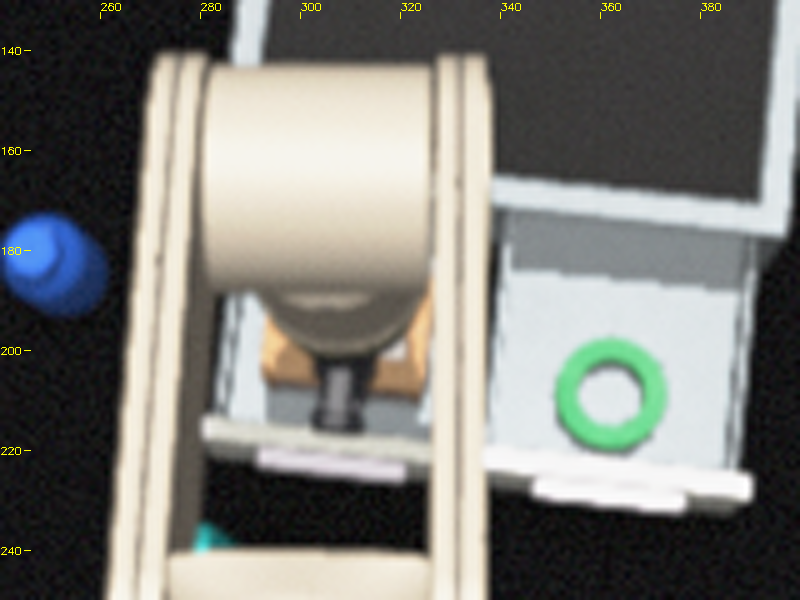

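```bash
python3 -c "
from h import *
o=np.array([673.85,-52.8]);a=np.radians(-7.16);ex=np.array([np.cos(a),np.sin(a)])
for n,p,zs in [('knuckle',(307,216.5),(90,100,110,120)),('panel inner',(307,214.5),(92,)),('panel outer',(307,219),(92,))]:
  for z in zs:
    w=px2w('top',*p,z); print(n,z,w.round(1),'localx',((w[:2]-o)@ex).round(1))
print('tcp localx',(np.array([616.5,31.8])-o)@ex)
"
```

```text
knuckle 90 [554.4  39.3  90. ] localx -130.0
knuckle 100 [553.1  38.8 100. ] localx -131.2
knuckle 110 [551.8  38.4 110. ] localx -132.4
knuckle 120 [550.6  37.9 120. ] localx -133.6
panel inner 92 [559.6  39.1  92. ] localx -124.9
panel outer 92 [547.4  39.3  92. ] localx -136.9
tcp localx -67.4473750874532
```

```bash
python3 -m jog '[[[-0.006,0.0007,0],[0,0,0],-1],[[-0.006,0.0007,-0.003],[0,0,0],-1],[[-0.006,0.0007,-0.005],[0,0,0],-1],[[-0.006,0.0007,-0.006],[0,0,0],-1],[[-0.006,0.0007,-0.006],[0,0,0],-1]]'
python3 -m jog '[[[0,0,-0.001],[0,0,0],-1],[[0,0,-0.0015],[0,0,0],-1],[[0,0,-0.002],[0,0,0],-1]]'
python3 -c "
from h import *
jaw()
crop('top',240,130,400,250,5,'c16.png')"
```

```text
time: 14.85
tool_pos: [611.0, 32.5, 53.6]
tcp_rot: [-172.3, 89.9, -179.5]
ft_force: [-0.2, 0.0, -0.9]
finger_gap: 64.3
time: 15.1
tool_pos: [611.4, 32.5, 52.3]
tcp_rot: [-4.2, 90.0, -11.4]
ft_force: [0.1, 1.0, -0.8]
finger_gap: 64.4
t 15.1 pos [611.4  32.5  52.3] x [ 0. -0. -1.] jawz [ 0.992 -0.126  0.   ] jawang -7.22 F [ 0.1  1.  -0.8] gap 64.4 J [-1.8 18.5 92.9 -0.  68.6  5.5]
```

View pics/c16.png

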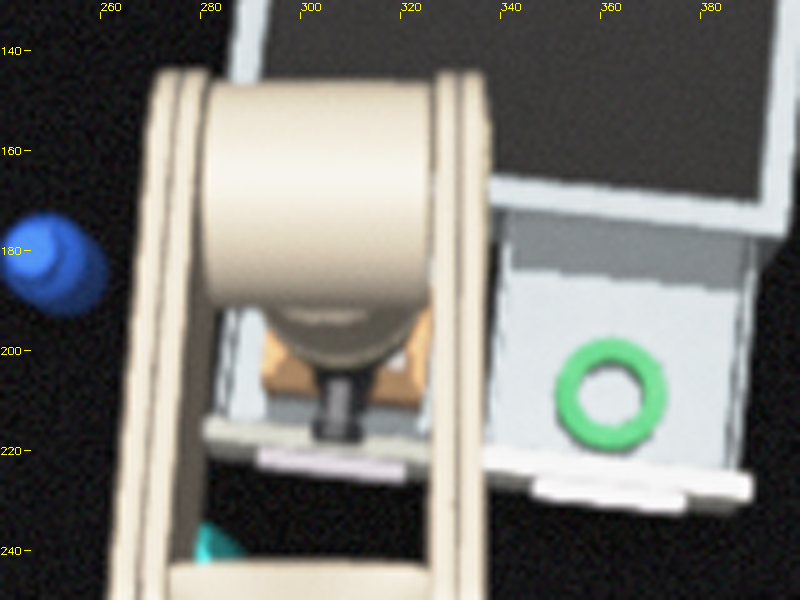

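There's no force this time, and the carton is about 1 mm above the floor. I'll open a little, then lift.

```bash
python3 -m jog '[[[0,0,0],[0,0,0],0.55],[[0,0,0],[0,0,0],0.6],[[0,0,0],[0,0,0],0.65],[[0,0,0],[0,0,0],0.65]]' 20
python3 -m jog '[[[0,0,0.005],[0,0,0],0.7],[[0,0,0.015],[0,0,0],0.7],[[0,0,0.03],[0,0,0],0.7],[[0,0,0.055],[0,0,0],0.8],[[0,0,0.08],[0,0,0],0.8]]'
python3 -m jog '[[[0,0,0.04],[0,0,0],0.8],[[0,0,0.08],[0,0,0],0.8],[[0,0,0.09],[0,0,0],0.8]]'
python3 -c "
from h import *
jaw()
crop('top',240,130,400,250,5,'c17.png');crop('scene',240,130,400,250,5,'c18.png')"
```

```text
time: 15.48
tool_pos: [611.5, 32.5, 52.5]
tcp_rot: [6.9, 90.0, -0.3]
ft_force: [0.0, 0.4, -0.7]
finger_gap: 70.8
time: 15.9
tool_pos: [610.8, 32.6, 133.4]
tcp_rot: [-174.1, 89.9, 178.7]
ft_force: [0.4, 0.3, 0.9]
finger_gap: 76.7
time: 16.15
tool_pos: [614.6, 32.5, 232.0]
tcp_rot: [5.5, 89.3, -1.7]
ft_force: [0.2, -0.2, 0.8]
finger_gap: 76.7
t 16.15 pos [614.6  32.5 232. ] x [ 0.012 -0.    -1.   ] jawz [ 0.992 -0.126  0.012] jawang -7.22 F [ 0.2 -0.2  0.8] gap 76.7 J [-1.7  9.4 83.9  0.  86.   5.5]
```

View pics/c17.png

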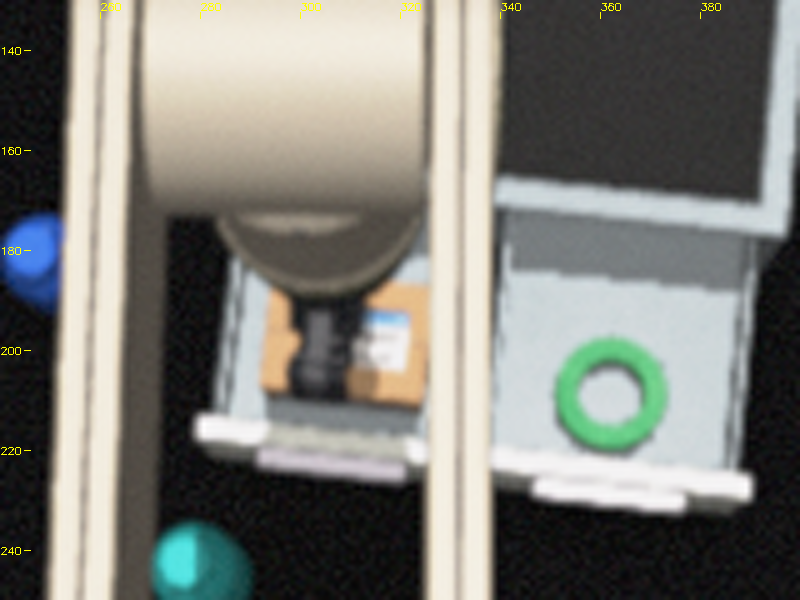

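View pics/c18.png

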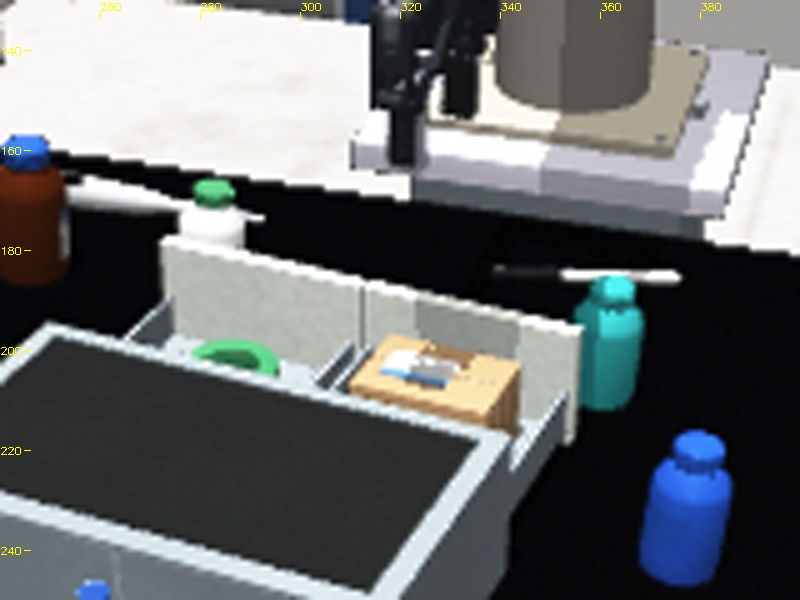

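The carton lies flat and right way up in the left drawer: (323,200) in the top view, (327,205) in the scene view. Next I shut the jaws, turn 90° and go in front of the left pull.

```bash
python3 -m jog '[[[-0.03,0.0035,0],[0,0,0.12],-1],[[-0.07,0.0035,0],[0,0,0.24],-1],[[-0.106,0.0035,0],[0,0,0.36],-1],[[-0.106,0.0035,0],[0,0,0.48],-1],[[-0.106,0.0035,0],[0,0,0.6],-1]]' 40
python3 -m jog '[[[0,0,0],[0,0,0.12],-1],[[0,0,0],[0,0,0.24],-1],[[0,0,0],[0,0,0.36],-1],[[0,0,0],[0,0,0.48],-1],[[0,0,0],[0,0,0.6],-1]]'
python3 -m jog '[[[0,0,0],[0,0,0.12],-1],[[0,0,0],[0,0,0.24],-1],[[0,0,0],[0,0,0.36],-1],[[0,0,0],[0,0,0.371],-1],[[0,0,0],[0,0,0.371],-1]]'
python3 -m jog '[[[0,0,-0.03],[0,0,0],-1],[[0,0,-0.07],[0,0,0],-1],[[0,0,-0.11],[0,0,0],-1],[[0,0,-0.145],[0,0,0],-1],[[0,0,-0.156],[0,0,0],-1]]'
python3 -c "
from h import *
jaw()
crop('scene',240,130,400,250,5,'c19.png');crop('top',220,140,380,260,5,'c20.png')"
```

```text
time: 16.67
tool_pos: [502.5, 36.2, 221.0]
tcp_rot: [150.8, 89.9, 178.3]
ft_force: [0.1, -0.1, 0.6]
finger_gap: 16.0
time: 17.08
tool_pos: [504.7, 36.1, 221.7]
tcp_rot: [117.2, 89.9, 179.1]
ft_force: [0.3, -0.2, -0.6]
finger_gap: 0.2
time: 17.5
tool_pos: [504.9, 36.1, 221.8]
tcp_rot: [93.9, 89.9, 176.5]
ft_force: [0.1, -0.3, -0.4]
finger_gap: -0.2
time: 17.92
tool_pos: [500.7, 36.2, 60.2]
tcp_rot: [95.7, 89.5, 178.2]
ft_force: [-0.6, -0.2, -0.4]
finger_gap: 0.2
t 17.9167 pos [500.7  36.2  60.2] x [-0.009  0.    -1.   ] jawz [ 0.129  0.992 -0.001] jawang 82.57 F [-0.6 -0.2 -0.4] gap 0.2 J [ -1.7   2.4 110.2   0.   67.9 -84.3]
```

View pics/c19.png

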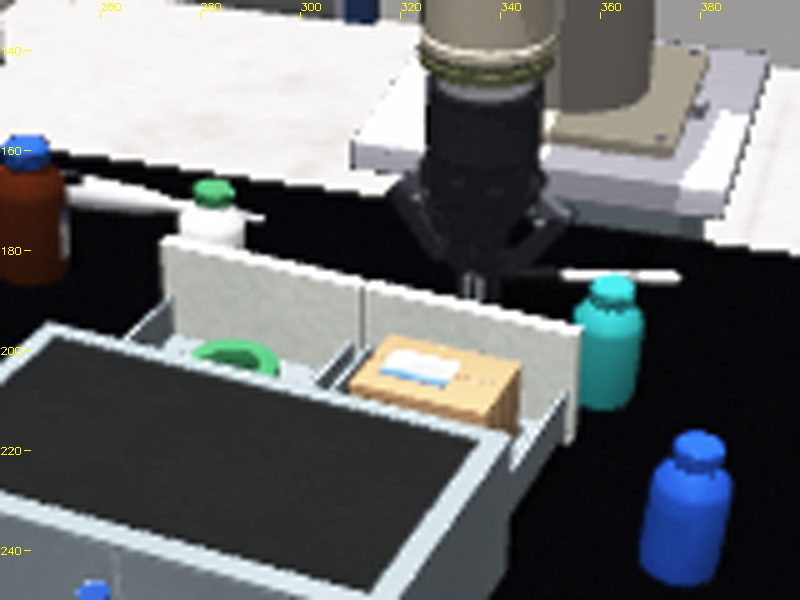

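View pics/c20.png

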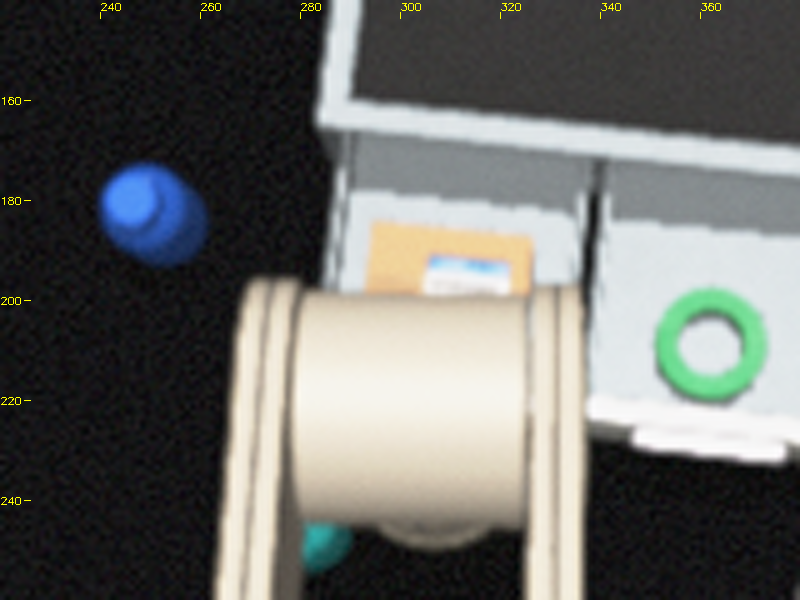

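The jaws are shut and stand in front of the left panel, at (333,187) in the scene view. I'm pushing along the drawer axis (0.992, -0.125).

```bash
python3 -m jog '[[[0.006,-0.0008,0],[0,0,0],-1],[[0.012,-0.0015,0],[0,0,0],-1],[[0.02,-0.0025,0],[0,0,0],-1],[[0.03,-0.0038,0],[0,0,0],-1],[[0.04,-0.005,0],[0,0,0],-1]]'
python3 -m jog '[[[0.011,-0.0014,0],[0,0,0],-1],[[0.022,-0.0028,0],[0,0,0],-1],[[0.033,-0.0042,0],[0,0,0],-1],[[0.043,-0.0054,0],[0,0,0],-1],[[0.052,-0.0065,0],[0,0,0],-1]]'
python3 -m jog '[[[0.009,-0.0011,0],[0,0,0],-1],[[0.018,-0.0022,0],[0,0,0],-1],[[0.025,-0.0031,0],[0,0,0],-1],[[0.031,-0.0039,0],[0,0,0],-1],[[0.036,-0.0045,0],[0,0,0],-1]]'
python3 -c "
from h import *
jaw()
crop('top',220,80,420,220,4,'c21.png');crop('scene',210,120,370,240,5,'c22.png')"
```

```text
time: 18.43
tool_pos: [547.8, 30.8, 68.7]
tcp_rot: [-86.2, 89.8, -3.4]
ft_force: [-2.4, -0.0, 0.9]
finger_gap: 0.0
time: 18.85
tool_pos: [599.8, 24.1, 68.4]
tcp_rot: [-90.4, 89.8, -7.7]
ft_force: [-2.5, -1.4, 1.1]
finger_gap: -0.0
time: 19.27
tool_pos: [634.8, 19.9, 67.4]
tcp_rot: [-84.8, 89.9, -2.0]
ft_force: [-2.4, -0.5, 2.0]
finger_gap: 0.3
t 19.2667 pos [634.8  19.9  67.4] x [ 0.002 -0.    -1.   ] jawz [0.126 0.992 0.   ] jawang 82.78 F [-2.4 -0.5  2. ] gap 0.3 J [ -2.8  20.6  88.5   0.   70.8 -85.6]
```

View pics/c21.png

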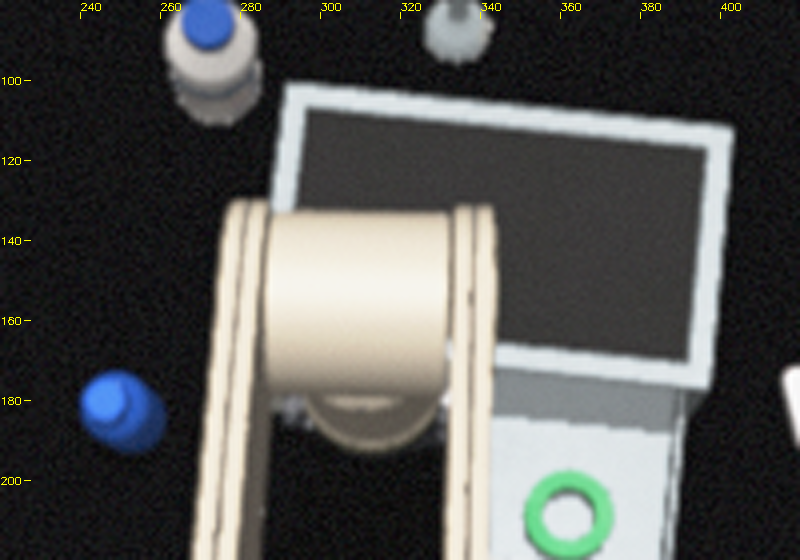

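View pics/c22.png

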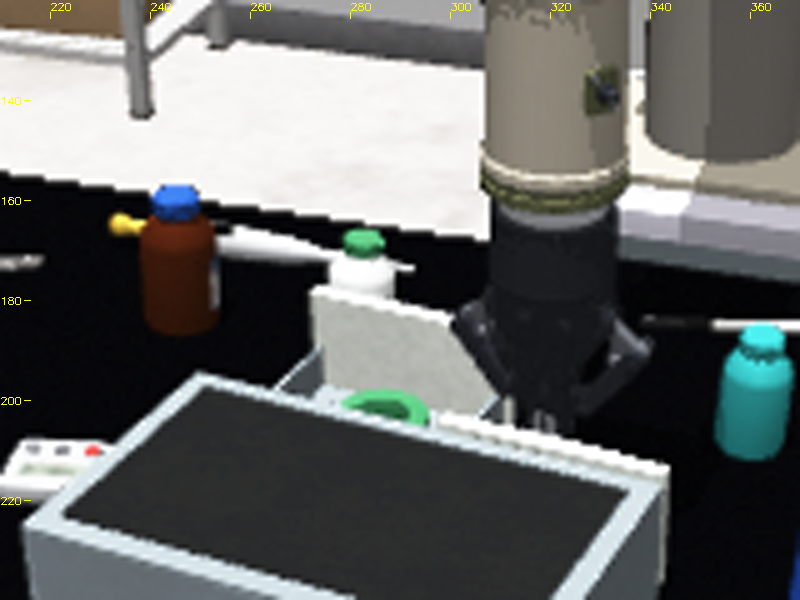

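The left drawer is nearly shut, with its panel edge at (315–340,208) close to the carcass. I'm going slowly through the catch.

```bash
python3 -m jog '[[[0.002,-0.0003,0],[0,0,0],-1],[[0.004,-0.0005,0],[0,0,0],-1],[[0.006,-0.0008,0],[0,0,0],-1],[[0.007,-0.0009,0],[0,0,0],-1],[[0.008,-0.001,0],[0,0,0],-1]]'
python3 -m jog '[[[0.001,-0.0001,0],[0,0,0],-1],[[0.002,-0.0003,0],[0,0,0],-1],[[0.003,-0.0004,0],[0,0,0],-1],[[0.004,-0.0005,0],[0,0,0],-1],[[0.004,-0.0005,0],[0,0,0],-1]]'
```

```text
time: 19.78
tool_pos: [641.2, 19.1, 66.3]
tcp_rot: [92.6, 90.0, 175.4]
ft_force: [-1.4, -0.1, 0.9]
finger_gap: 0.1
time: 20.2
tool_pos: [644.0, 18.7, 66.2]
tcp_rot: [93.6, 89.8, 176.4]
ft_force: [-9.1, 0.7, 6.2]
finger_gap: -0.4
```

```bash
python3 -m jog '[[[0.001,-0.0001,0],[0,0,0],-1],[[0.002,-0.0003,0],[0,0,0],-1],[[0.003,-0.0004,0],[0,0,0],-1],[[0.003,-0.0004,0],[0,0,0],-1]]'
python3 -m jog '[[[0.001,-0.0001,0],[0,0,0],-1],[[0.002,-0.0003,0],[0,0,0],-1],[[0.003,-0.0004,0],[0,0,0],-1],[[0.003,-0.0004,0],[0,0,0],-1]]'
python3 -m jog '[[[0.001,-0.0001,0],[0,0,0],-1],[[0.002,-0.0003,0],[0,0,0],-1],[[0.002,-0.0003,0],[0,0,0],-1]]'
```

```text
time: 20.53
tool_pos: [646.6, 18.4, 66.2]
tcp_rot: [93.8, 89.8, 176.6]
ft_force: [-10.9, 0.3, 7.9]
finger_gap: 0.2
time: 20.87
tool_pos: [651.1, 17.7, 66.2]
tcp_rot: [92.4, 90.0, 175.2]
ft_force: [-3.4, -0.2, 3.0]
finger_gap: -0.4
time: 21.12
tool_pos: [652.9, 17.5, 66.2]
tcp_rot: [91.2, 89.9, 174.0]
ft_force: [-5.8, 0.5, 2.9]
finger_gap: 0.0
```

```bash
python3 -m jog '[[[0.001,-0.0001,0],[0,0,0],-1],[[0.0015,-0.0002,0],[0,0,0],-1],[[0.002,-0.0003,0],[0,0,0],-1]]'
python3 -m jog '[[[0.001,-0.0001,0],[0,0,0],-1],[[0.0015,-0.0002,0],[0,0,0],-1]]'
```

```text
time: 21.37
tool_pos: [653.0, 17.5, 66.0]
tcp_rot: [92.1, 89.7, 175.0]
ft_force: [-19.8, 1.7, 12.7]
finger_gap: 0.1
time: 21.53
tool_pos: [653.1, 17.5, 65.9]
tcp_rot: [92.7, 89.5, 175.5]
ft_force: [-27.9, 3.6, 18.4]
finger_gap: 0.1
```

The catch resisted at about 11 N, snapped, and then met a hard stop at x=653. I'm backing off, rising and moving to the right drawer.

```bash
python3 -m jog '[[[-0.01,0.001,0],[0,0,0],-1],[[-0.03,0.004,0.01],[0,0,0],-1],[[-0.05,0.006,0.04],[0,0,0],-1],[[-0.07,0.0,0.075],[0,0,0],-1],[[-0.095,-0.02,0.09],[0,0,0],-1]]'
python3 -m jog '[[[-0.025,-0.03,0],[0,0,0],-1],[[-0.05,-0.06,0],[0,0,0],-1],[[-0.072,-0.09,0],[0,0,0],-1],[[-0.072,-0.09,0],[0,0,0],-1]]'
python3 -c "
from h import *
jaw()
crop('top',240,80,420,245,4,'c23.png');crop('scene',190,150,350,270,5,'c24.png')"
```

```text
time: 21.95
tool_pos: [563.9, -1.5, 160.9]
tcp_rot: [-79.5, 89.6, 3.5]
ft_force: [1.1, -0.9, 1.4]
finger_gap: -0.2
time: 22.28
tool_pos: [487.3, -97.3, 156.5]
tcp_rot: [-173.4, 89.9, -90.8]
ft_force: [0.3, -0.3, -0.4]
finger_gap: -0.0
t 22.2833 pos [487.3 -97.3 156.5] x [-0.    -0.002 -1.   ] jawz [ 0.129  0.992 -0.002] jawang 82.61 F [ 0.3 -0.3 -0.4] gap -0.0 J [-1.710e+01 -5.500e+00  1.072e+02 -1.000e-01  7.830e+01 -9.970e+01]
```

View pics/c23.png

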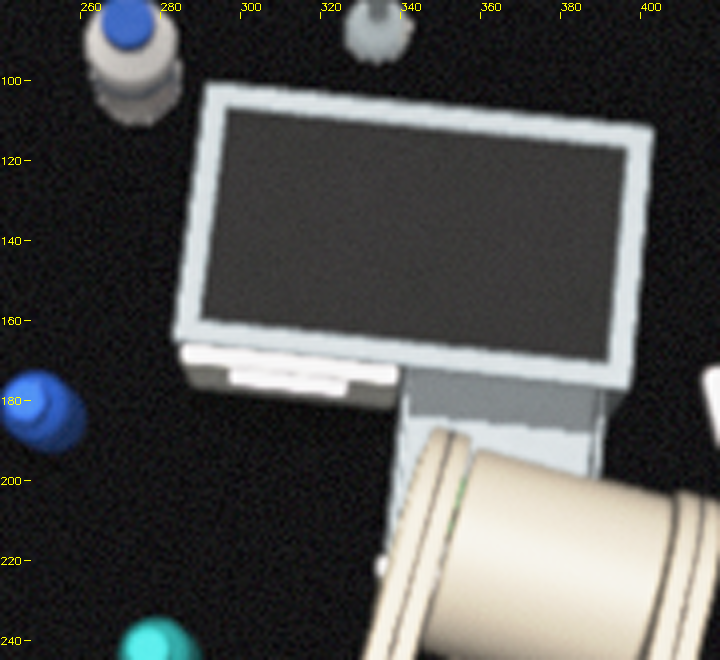

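View pics/c24.png

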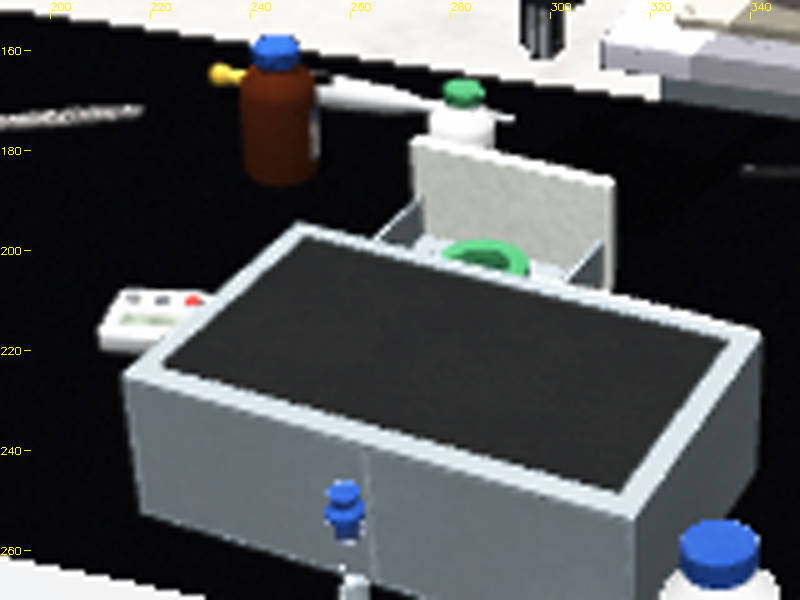

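The left drawer sits flush against the carcass (panel at (285–338,172)), and the tape is untouched in the right one. I'm descending and pushing the right drawer.

```bash
python3 -m jog '[[[0,0,-0.02],[0,0,0],-1],[[0,0,-0.05],[0,0,0],-1],[[0,0,-0.08],[0,0,0],-1],[[0,0,-0.09],[0,0,0],-1],[[0,0,-0.09],[0,0,0],-1]]'
python3 -m jog '[[[0.006,-0.0008,0],[0,0,0],-1],[[0.012,-0.0015,0],[0,0,0],-1],[[0.02,-0.0025,0],[0,0,0],-1],[[0.03,-0.0038,0],[0,0,0],-1],[[0.04,-0.005,0],[0,0,0],-1]]'
python3 -m jog '[[[0.011,-0.0014,0],[0,0,0],-1],[[0.022,-0.0028,0],[0,0,0],-1],[[0.033,-0.0042,0],[0,0,0],-1],[[0.043,-0.0054,0],[0,0,0],-1],[[0.052,-0.0065,0],[0,0,0],-1]]'
python3 -m jog '[[[0.009,-0.0011,0],[0,0,0],-1],[[0.018,-0.0022,0],[0,0,0],-1],[[0.025,-0.0031,0],[0,0,0],-1],[[0.03,-0.0037,0],[0,0,0],-1],[[0.033,-0.0041,0],[0,0,0],-1]]'
python3 -c "
from h import *
jaw();crop('scene',190,130,350,250,5,'c25.png')"
```

```text
time: 22.8
tool_pos: [487.9, -91.5, 63.1]
tcp_rot: [78.1, 89.7, 160.9]
ft_force: [-1.5, -0.0, -0.2]
finger_gap: -0.2
time: 23.22
tool_pos: [532.0, -98.4, 68.2]
tcp_rot: [-99.8, 89.8, -17.0]
ft_force: [-1.7, 0.9, 1.2]
finger_gap: 0.1
time: 23.63
tool_pos: [584.1, -105.2, 68.1]
tcp_rot: [-105.8, 89.8, -23.0]
ft_force: [-2.3, -1.1, 0.7]
finger_gap: 0.2
time: 24.05
tool_pos: [616.2, -108.9, 67.2]
tcp_rot: [-94.9, 89.9, -12.1]
ft_force: [-1.4, 0.1, 1.8]
finger_gap: -0.2
t 24.05 pos [ 616.2 -108.9   67.2] x [ 0.002 -0.    -1.   ] jawz [ 0.125  0.992 -0.   ] jawang 82.79 F [-1.4  0.1  1.8] gap -0.2 J [-14.7  19.3  90.2   0.   70.4 -97.5]
```

View pics/c25.png

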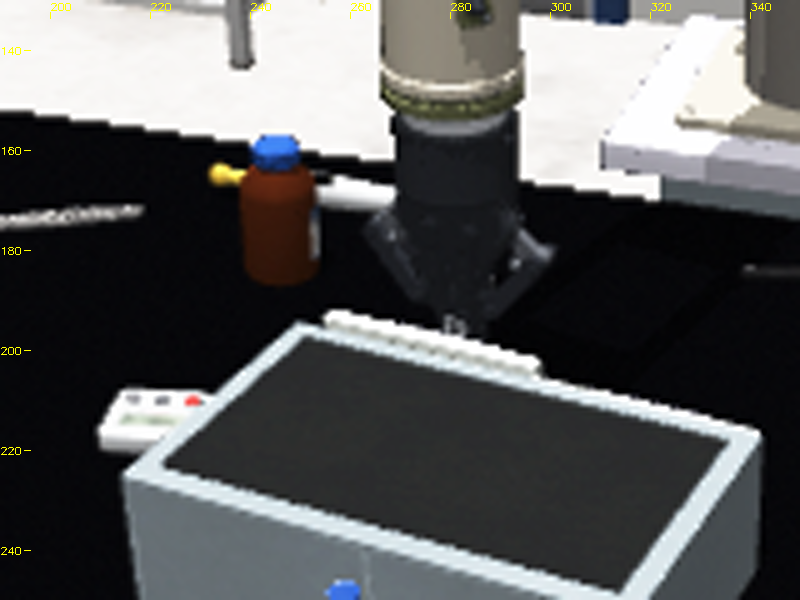

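```bash
python3 -m jog '[[[0.003,-0.0004,0],[0,0,0],-1],[[0.006,-0.0008,0],[0,0,0],-1],[[0.008,-0.001,0],[0,0,0],-1],[[0.01,-0.0013,0],[0,0,0],-1],[[0.012,-0.0015,0],[0,0,0],-1]]'
python3 -m jog '[[[0.001,-0.0001,0],[0,0,0],-1],[[0.002,-0.0003,0],[0,0,0],-1],[[0.003,-0.0004,0],[0,0,0],-1],[[0.004,-0.0005,0],[0,0,0],-1],[[0.004,-0.0005,0],[0,0,0],-1]]'
python3 -m jog '[[[0.001,-0.0001,0],[0,0,0],-1],[[0.002,-0.0003,0],[0,0,0],-1],[[0.003,-0.0004,0],[0,0,0],-1],[[0.003,-0.0004,0],[0,0,0],-1]]'
python3 -m jog '[[[0.001,-0.0001,0],[0,0,0],-1],[[0.002,-0.0003,0],[0,0,0],-1],[[0.003,-0.0004,0],[0,0,0],-1],[[0.003,-0.0004,0],[0,0,0],-1]]'
```

```text
time: 24.52
tool_pos: [625.9, -110.0, 66.2]
tcp_rot: [88.8, 89.9, 171.6]
ft_force: [-11.0, 1.4, 8.9]
finger_gap: 0.3
time: 24.93
tool_pos: [629.3, -110.5, 66.2]
tcp_rot: [89.8, 89.8, 172.6]
ft_force: [-9.8, 1.3, 7.9]
finger_gap: -0.1
time: 25.27
tool_pos: [633.6, -111.1, 66.3]
tcp_rot: [94.7, 90.0, 177.5]
ft_force: [-3.1, 0.1, 2.4]
finger_gap: -0.2
time: 25.6
tool_pos: [635.7, -111.3, 66.2]
tcp_rot: [88.7, 89.8, 171.5]
ft_force: [-11.0, 1.6, 6.7]
finger_gap: -0.1
```

```bash
python3 -m jog '[[[0.001,-0.0001,0],[0,0,0],-1],[[0.002,-0.0003,0],[0,0,0],-1]]'
python3 -m jog '[[[-0.01,0.001,0],[0,0,0],-1],[[-0.03,0.004,0.01],[0,0,0],-1],[[-0.05,0.006,0.04],[0,0,0],-1],[[-0.06,0.006,0.075],[0,0,0],-1],[[-0.06,0.006,0.115],[0,0,0],-1]]'
python3 -m jog '[[[-0.04,0.0,0.04],[0,0,0],-1],[[-0.08,0.0,0.08],[0,0,0],-1],[[-0.1,0.04,0.1],[0,0,0],-1],[[-0.12,0.08,0.11],[0,0,0],-1],[[-0.12,0.12,0.11],[0,0,0],-1]]'
python3 -m jog '[[[0,0.04,0.0],[0,0,0],-1],[[0,0.08,0.0],[0,0,0],-1],[[0,0.12,0.0],[0,0,0],-1],[[0,0.16,0.0],[0,0,0],-1],[[0,0.2,0.0],[0,0,0],-1]]'
python3 -m jog '[[[0,0.04,0.0],[0,0,0],-1],[[0,0.08,0.0],[0,0,0],-1],[[0,0.12,0.0],[0,0,0],-1],[[0,0.12,0.0],[0,0,0],-1],[[0,0.12,0.0],[0,0,0],-1]]'
python3 -c "
from h import *
jaw();crop('scene',190,150,350,270,5,'c26.png');crop('top',250,80,450,280,3,'c27.png')"
```

```text
time: 25.77
tool_pos: [635.9, -111.4, 66.0]
tcp_rot: [88.6, 89.6, 171.4]
ft_force: [-25.6, 2.6, 17.8]
finger_gap: 0.0
time: 26.18
tool_pos: [576.0, -105.2, 180.1]
tcp_rot: [81.6, 89.7, 164.3]
ft_force: [0.5, -0.8, -0.6]
finger_gap: -0.1
time: 26.6
tool_pos: [464.5, -10.5, 290.7]
tcp_rot: [-94.2, 89.6, -11.6]
ft_force: [0.9, 0.6, 0.2]
finger_gap: 0.2
time: 27.02
tool_pos: [464.8, 192.4, 287.6]
tcp_rot: [-62.0, 89.9, 20.8]
ft_force: [0.6, -0.9, 0.3]
finger_gap: -0.0
time: 27.43
tool_pos: [464.3, 312.5, 286.5]
tcp_rot: [54.4, 90.0, 137.4]
ft_force: [-0.3, -0.6, 0.9]
finger_gap: -0.0
t 27.4333 pos [464.3 312.5 286.5] x [-0.  0. -1.] jawz [0.122 0.993 0.   ] jawang 83.01 F [-0.3 -0.6  0.9] gap -0.0 J [ 28.7   0.3  87.8   0.   91.8 -54.3]
```

View pics/c26.png

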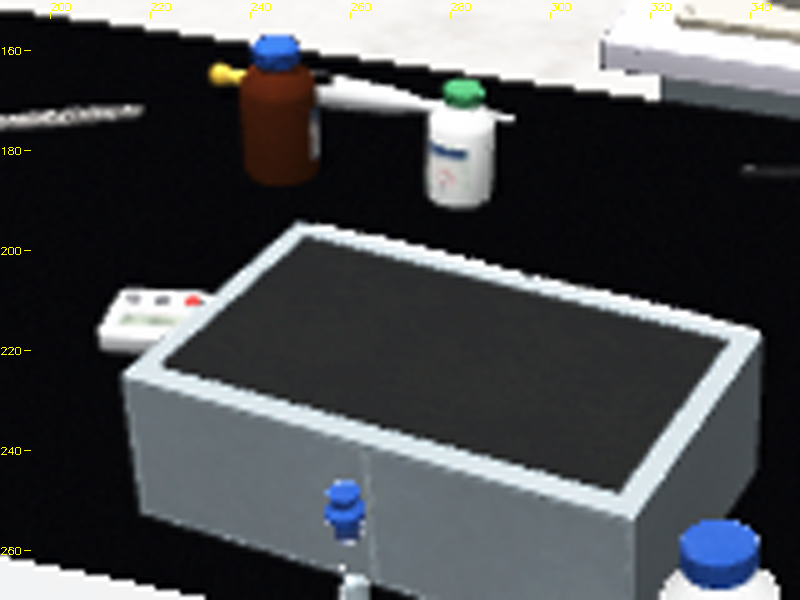

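View pics/c27.png

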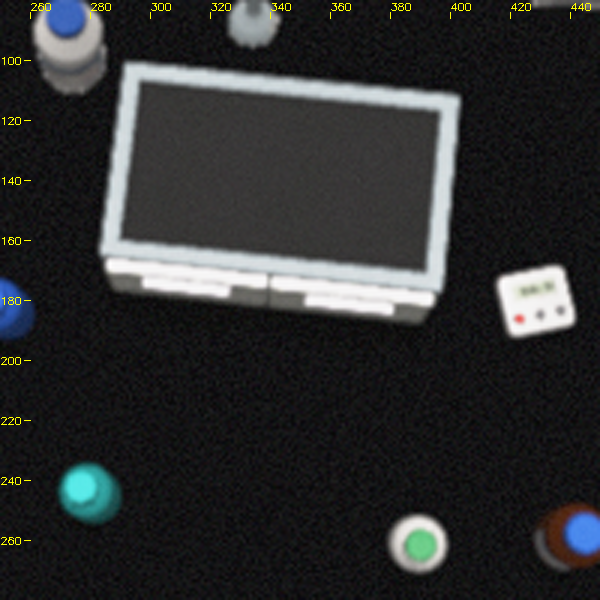

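Both panels are flush and in line at (288–394, 170–183). The white bottle stands upright at (387,261), and the timer and brown bottle are where they started. Handing in.

```bash
python3 -c "
from bench import order
print(order.hand_in())"
```

```text
the job is handed in; nothing more can be done
None
```

I finished the task and handed it in at about 27.5 s. No verdict is reported back.

- **White bottle:** I lifted it upright out of the left drawer and stood it on the worktop at about (430, -180) mm. It stands upright in the last pictures.
- **Carton:** It lies flat and right way up in the left drawer, seen in both views before the drawer closed. I could not look inside afterwards.
- **Tape roll:** I never touched it. It was lying in the right drawer in the last pictures before that drawer was pushed home.
- **Drawers:** Each resisted at about 11 N, snapped in and then met a hard stop at 25–28 N. The two stops agree within 1 mm along the slide, and both fronts look flush.
- **Brown bottle, flask and timer:** The brown bottle and timer look unmoved in the last pictures. The flask was not in them, but the arm stayed clear of it.

My first try at setting the carton down failed. The gripper met the edge of the carcass, with about 25 N sideways and 35 N upward at the wrist (about 43 N in all). The limit is 40 N for the gripper's body pressing on something, and I can't tell from the wrist reading whether the contact itself passed it. I backed off, moved about 17 mm towards the drawer front and released the carton without any contact force.

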